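Find the full tin of shims by feel

TASK

One of the three identical closed tins on the bench is packed with steel shims and clearly heavier than the other two: find it by feel. From left to right, lift each a few centimetres off the bench to feel its weight, standing it back upright in its place before taking the next (the last may stay in the fingers if it is the heaviest), without dropping or tipping a tin or disturbing the other things. Finish while still holding the heaviest tin in the fingers, upright and steady about 25 cm above the bench, with the other two standing in their places.

Things in the scene. Friction and masses are not known exactly. Their poses are not given: they have to be found in the camera images.
- tin_left: the left one (largest y) of three identical closed plain grey metal tins, an upright cylinder 48 mm across and 38 mm high with a fixed lid; its origin is the centre of its underside, its z axis points up. Its place is where it stands at the start; any of the three may be the full one. The full tin weighs 0.53 to 0.71 kg in all, the other two 0.14 to 0.30 kg each; each load fills its tin and shifts by no more than 1 to 2 mm.
- tin_middle: the middle one of three identical closed plain grey metal tins, an upright cylinder 48 mm across and 38 mm high with a fixed lid; its origin is the centre of its underside, its z axis points up. It may be the full one or not, drawn anew each time.
- tin_right: the right one (smallest y) of three identical closed plain grey metal tins, an upright cylinder 48 mm across and 38 mm high with a fixed lid; its origin is the centre of its underside, its z axis points up. It may be the full one or not, drawn anew each time.
- gimlet: a gimlet 178 mm long and 15 mm high with a thin wooden handle, lying between the left and the middle tin and pointing away from the robot, at least 50 mm from the centre of either: a loose bystander, to be left where it lies; its origin is the centre of its underside
- screwdriver: a screwdriver 199 mm long and 29 mm high, lying between the middle and the right tin and pointing away from the robot, at least 45 mm from the centre of either: a loose bystander, to be left where it lies; its origin is the centre of its underside
- wax_tin: a wider and flatter round tin, 56 mm across and 28 mm high, beyond the row of tins, not one of the three: a loose bystander, to be left where it lies; its origin is the centre of its underside
- wax_block: a block of wax 32 x 60 x 26 mm beyond the row of tins: a loose bystander, to be left where it lies; its origin is the centre of its underside
- block: a wooden offcut 55 x 80 x 32 mm to the left of the left tin: a loose bystander, to be left where it lies; its origin is the centre of its underside
- spring_clamp: a spring clamp 73 x 118 x 21 mm on the robot's side of the row of tins: a loose bystander, to be left where it lies; its origin is the centre of its underside

How it is judged:
By the outcome, as a careful person would: the job done as asked, in the order asked, and still so for the second after the job is handed in, while the arm keeps its last pose, push and grip.
It also fails if it takes over 67 s, if anything falls off the work surface, if the arm or the gripper's body presses on something with over 40 N, if the wrist force passes 120 N, or if a joint passes its speed limit or range.

ROBOT

A 6-joint arm with a two-finger parallel gripper is mounted at the origin on a cart in front of the work surface, level with it; the furniture and walls round the work are solid. World frame = base frame: x ahead of the robot, y to its left, z up, the work surface at z = 0. Lengths are in m, angles in rad, forces in N, time in s.
With the tool pointing down it reaches from about 0.275 to 0.875 m from the base axis. Payload 12.5 kg.
Tool frame: the origin (TCP) lies on the centre line of the jaws, within the pads' length; the fingertips stand r.finger_overhang ahead of it and the grasp point (between the pads) lies 3 mm ahead of it (r.finger_overhang is the distance from the TCP to the fingertips, in m); z points along the fingers, y is the line along which they close (so a half turn about z gives the same grasp; the last joint's range is limited). The gripper opens to 85 mm and grips with 20 to 120 N. Pads are 22 mm wide; open, the fingers measure 114 mm over their backs; the gripper's body (76 mm by 85 mm) begins 54 mm behind the grasp point. The pads swing forward as they close: fully open they stand 13 mm farther back than shut.
Start: joints at [1.059, 0.351, 1.652, -0, 1.139, -0.085], TCP at [0.228, 0.501, 0.253] pointing down, gripper open.
Joint ranges: [-2.75, 2.75], [-0.79, 2.1], [0.01, 2.65], [-1.57, 4.71], [0.07, 3.14], [-2.87, 2.87]. Speed limits (rad/s): [2.22, 2.22, 2.79, 3.14, 3.14, 3.14].

INTERFACE

Orientations are given as a unit quaternion [x, y, z, w].
In Python, from cell import r, optics gives the robot as it stands. The module is installed in compiled form; this text tells all that it offers. Calls block until the motion is done:
- r.move_to(position, orientation): joint-space move of the TCP to a pose.
- r.move_linear(position, rot=None, vel=0.15): straight line of the TCP; rot=None keeps the orientation; vel is the mean speed in m/s.
- r.set_joints(angles): joint-space move.
- r.set_gripper(opening, squeeze=None): opening from 0.0 (shut) to 1.0 (fully open); squeeze is the grip in N (None keeps the last); returns when the fingers have stopped.
- r.sleep(seconds).
- r.inverse_kinematics(position, orientation): joint angles nearest the present ones, or None.
- optics.get_image(name): name is "side" or "top"; returns a dict with "pixels" (480x640x3 uint8, red, green, blue), "depth" (480x640 float32, m along the optical axis (not along the pixel's ray), 0 where there is no reading), "fx", "fy", "cx", "cy" (pixels), "D" ([k1, k2, p1, p2, k3] as OpenCV has them; the pictures are not rectified), "camera_from_world" (4x4, takes a point from world to camera coordinates). Camera axes: x right, y down, z forward; pixel columns grow to the right and rows downward; lengths in m; the calibration is good to about 2 mm. A picture is of the moment at which its call begins.
A pose or a line that the arm cannot do raises r.PlanningError and nothing moves.
- r.hand_in(): hands the job in; it is judged then, once.
Readings, each from a call of its own:
- r.current_t(): time.
- r.current_q(): joint angles.
- r.current_qvel(): joint speeds.
- r.current_effort(): joint torques, N m.
- r.current_tool_pos(): TCP position.
- r.current_ee_rot(): TCP orientation.
- r.current_contact_force(): force on the tool from outside, world axes, zero at the start.
- r.current_torque(): the same for the moment, N m.
- r.current_opening(): opening from 0.0 (shut) to 1.0 (fully open).
- r.current_finger_force(): force on a finger pad.
Only numpy, scipy, OpenCV 4.12 (cv2) and the standard library are available. Lean on these libraries where they do the work, as an engineer would, in place of code of your own. Each camera call takes 0.05 s, during which the arm holds its last target. There are 200 camera calls.

## Working session

There is one attempt and no reset: what is moved stays moved. The work goes in short steps, each a Python script; the robot and the scene stay as the last script left them, time stands still between calls to the robot, and variables do not carry over. Pictures are saved under pics/ and viewed, at most 10 in all, crops included, and the job is handed in when it is done.

```bash
mkdir -p pics; python3 - <<'E'
from cell import r, optics
import cv2,numpy as np
for n in("top","side"):
    d=optics.get_image(n); cv2.imwrite(f"pics/{n}0.png",d["pixels"][:,:,::-1])
    print(n,d["fx"],d["cx"],d["cy"],d["D"],np.round(d["camera_from_world"],3).tolist(),(d["depth"]>0).mean())
    np.savez(f"{n}0.npz",**d)
print(r.finger_overhang,r.current_ee_rot(),r.current_t(),r.current_contact_force())
E
```

```text
top 558.1600949015054 319.3068300515711 237.12038928423434 [0.05455998 0.         0.         0.         0.        ] [[-0.001, -1.0, -0.008, 0.178], [-0.992, 0.002, -0.122, 0.509], [0.122, 0.008, -0.992, 1.05], [0.0, 0.0, 0.0, 1.0]] 0.9959212239583334
side 618.4169537651782 315.12629860216373 234.90380379564368 [0.06872925 0.         0.         0.         0.        ] [[0.996, -0.082, -0.025, -0.493], [-0.067, -0.562, -0.824, 0.188], [0.054, 0.823, -0.565, 1.267], [0.0, 0.0, 0.0, 1.0]] 0.9959993489583333
0.022 [ 2.11771529e-01  9.77319063e-01 -4.98698019e-04 -1.43801810e-04] 0.1 [ 0.18792077 -0.569778    0.56352801]
```

View pics/top0.png

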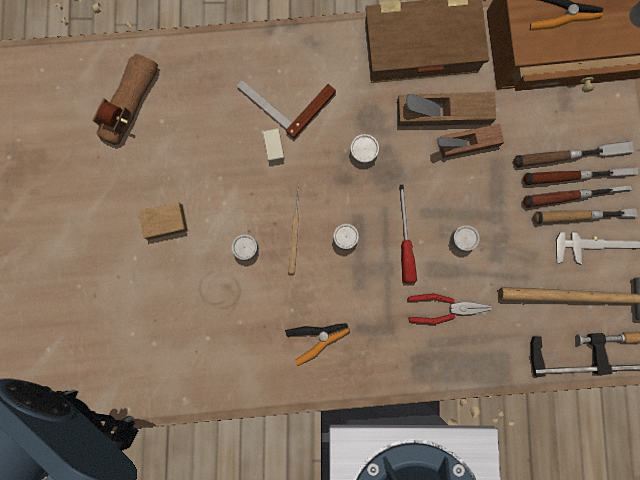

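View pics/side0.png

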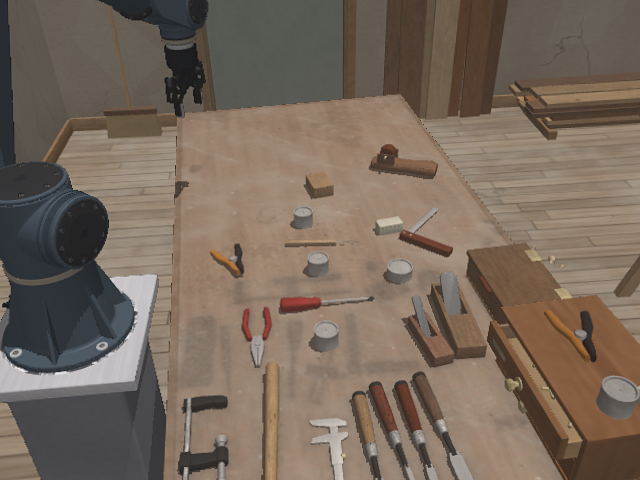

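Top view: the tins are at about (245,247), (345,237) and (466,238), the gimlet at column 293, the screwdriver at column 407 and the clamp at (318,343). I'll close the jaws along x, so the fingers stay clear of the tools on either side.

```bash
cat > h.py <<'E'
from cell import r, optics
import cv2,numpy as np
from scipy.spatial.transform import Rotation as R
def cast(d,uv,z):
    K=np.array([[d["fx"],0,d["cx"]],[0,d["fy"],d["cy"]],[0,0,1]],float)
    p=cv2.undistortPoints(np.float64(uv).reshape(-1,1,2),K,np.array(d["D"],float)).reshape(-1,2)
    T=np.array(d["camera_from_world"]); C=-T[:3,:3].T@T[:3,3]
    v=np.c_[p,np.ones(len(p))]@T[:3,:3]; z=np.broadcast_to(z,len(p))
    return C+v*((z-C[2])/v[:,2])[:,None]
def points(d):
    uv=np.stack(np.meshgrid(np.arange(640),np.arange(480)),-1).reshape(-1,2)
    K=np.array([[d["fx"],0,d["cx"]],[0,d["fy"],d["cy"]],[0,0,1]],float)
    p=cv2.undistortPoints(np.float64(uv).reshape(-1,1,2),K,np.array(d["D"],float)).reshape(-1,2)
    T=np.array(d["camera_from_world"]); z=np.array(d["depth"]).reshape(-1,1)
    return (np.c_[p,np.ones(len(p))]*z-T[:3,3])@T[:3,:3]
def tins(d,seeds):
    """lid circles: points near the lid height round each seed"""
    P=points(d); out=[]
    for s in seeds:
        q=P[(np.hypot(*(P[:,:2]-s).T)<.045)&(P[:,2]>.032)&(P[:,2]<.048)]
        c,rad=cv2.minEnclosingCircle(np.float32(q[:,:2])); out.append((*np.round(c,4),round(rad,4),np.round(np.median(q[:,2]),4),len(q)))
    return out
E
python3 - <<'E'
from h import *
t=dict(np.load("top0.npz"));s=dict(np.load("side0.npz"))
seeds=cast(t,[(245,245),(345,235),(466,237)],.038)[:,:2];print(seeds.round(3))
for d in(t,s):
    for o in tins(d,seeds):print(o)
print(cast(t,[(290,272),(297,190),(412,280),(403,190),(285,332),(348,330),(297,363)],.01).round(3).tolist())
for yaw in(0,np.pi):
  for c in seeds:
    q=(R.from_euler('z',yaw)*R.from_matrix([[0,1,0],[1,0,0],[0,0,-1]])).as_quat()
    print([None if (j:=r.inverse_kinematics([*c,z],q)) is None else np.round(j,2).tolist() for z in(.028,.25)])
E
```

```text
[[ 0.494  0.32 ]
 [ 0.513  0.127]
 [ 0.508 -0.104]]
(np.float64(0.4903), np.float64(0.3218), 0.0243, np.float64(0.0349), 414)
(np.float64(0.5104), np.float64(0.1256), 0.0241, np.float64(0.0348), 407)
(np.float64(0.5071), np.float64(-0.1052), 0.0252, np.float64(0.0351), 428)
(np.float64(0.4916), np.float64(0.3231), 0.0275, np.float64(0.0381), 213)
(np.float64(0.5155), np.float64(0.1274), 0.0275, np.float64(0.0381), 268)
(np.float64(0.5059), np.float64(-0.1042), 0.0271, np.float64(0.0361), 391)
[[0.443, 0.235, 0.01], [0.607, 0.222, 0.01], [0.427, -0.004, 0.01], [0.607, 0.01, 0.01], [0.327, 0.244, 0.01], [0.331, 0.122, 0.01], [0.269, 0.22, 0.01]]
[[0.5, 0.73, 1.68, -0.0, 0.73, 0.5], [0.5, 0.42, 1.55, -0.0, 1.17, 0.5]]
[[0.16, 0.65, 1.84, -0.0, 0.64, 0.16], [0.16, 0.32, 1.71, -0.0, 1.12, 0.16]]
[[-0.29, 0.64, 1.87, -0.0, 0.63, -0.29], [-0.29, 0.3, 1.73, -0.0, 1.11, -0.29]]
[[0.5, 0.73, 1.68, -0.0, 0.73, -2.65], [0.5, 0.42, 1.55, -0.0, 1.17, -2.65]]
[None, None]
[[-0.29, 0.64, 1.87, -0.0, 0.63, 2.85], [-0.29, 0.3, 1.73, -0.0, 1.11, 2.85]]
```

Both views agree within about 2–5 mm, and the lid height and radius match the given sizes. Starting with the left tin.

```bash
cat >> h.py <<'E'
Q=R.from_matrix([[0,1,0],[1,0,0],[0,0,-1]]).as_quat()
C={"left":(.491,.322),"middle":(.512,.126),"right":(.5068,-.105)}
ZG,ZL,ZH=.027,.075,.13
def fz(n=12):
    a=[]
    for _ in range(n): a.append(r.current_contact_force()[2]); r.sleep(.02)
    return round(float(np.mean(a)),2)
def lift(name):
    x,y=C[name]
    r.move_to([x,y,ZH],Q); r.move_linear([x,y,ZL],vel=.15); r.sleep(.2); f0=fz()
    r.move_linear([x,y,ZG],vel=.1); r.set_gripper(0.,60)
    print(name,"opening",r.current_opening(),"finger",r.current_finger_force(),"tcp",np.round(r.current_tool_pos(),4))
    r.move_linear([x,y,ZL],vel=.08); r.sleep(.3); f1=fz()
    print("f0",f0,"f1",f1,"kg",round((f0-f1)/9.81,3),"opening",r.current_opening(),"t",r.current_t())
def put(name):
    x,y=C[name]
    r.move_linear([x,y,ZG+.006],vel=.1); r.move_linear([x,y,ZG+.0005],vel=.02); r.sleep(.1); print("down fz",fz(5),np.round(r.current_tool_pos(),4))
    r.set_gripper(1.); r.move_linear([x,y,ZH],vel=.15); print("t",r.current_t())
def snap(n,k):
    d=optics.get_image(n); cv2.imwrite(f"pics/{k}.png",d["pixels"][:,:,::-1]); return d
E
python3 - <<'E'
from h import *
lift("left"); snap("side","left_up")
E
```

```text
left opening 0.5566905268214641 finger 61.221755468286574 tcp [0.4914 0.3222 0.028 ]
f0 0.1 f1 -2.15 kg 0.229 opening 0.5522838335119382 t 4.65
```

View pics/left_up.png

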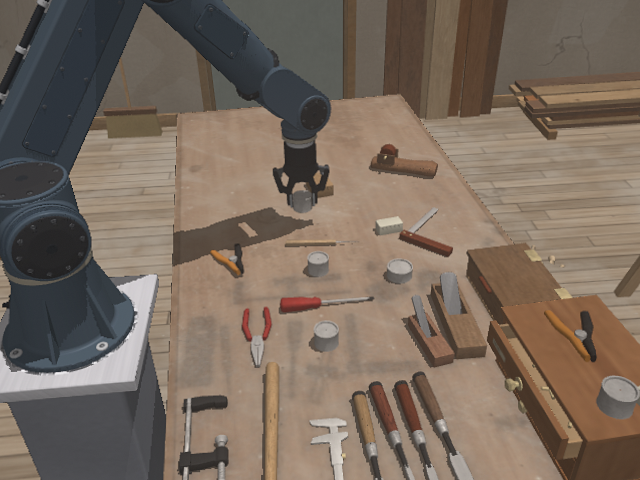

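The picture shows the left tin upright in the fingers at (302,202), reading about 0.23 kg, so it's light. I'll stand it back and check it, then lift the middle one.

```bash
python3 - <<'E'
from h import *
put("left"); lift("middle")
d=snap("side","mid_up"); print(tins(d,[C["left"]]))
E
```

```text
down fz 5.51 [0.4914 0.3222 0.028 ]
t 7.175
middle opening 0.5515420826636571 finger 61.976126907393336 tcp [0.5124 0.126  0.0278]
f0 0.12 f1 -5.49 kg 0.572 opening 0.5504580262578324 t 11.2417
[(np.float64(0.4783), np.float64(0.3219), 0.0206, np.float64(0.0385), 12)]
```

View pics/mid_up.png

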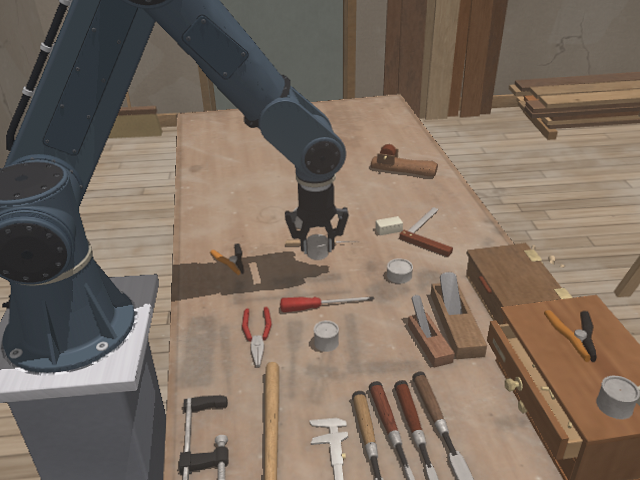

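The middle tin is upright in the fingers at (318,246) and reads 0.57 kg, so it's the full one. The gripper hides the left tin here. The right one still has to be lifted.

```bash
python3 - <<'E'
from h import *
put("middle"); lift("right")
d=snap("side","right_up"); print(tins(d,[C["left"],C["middle"]]))
E
```

```text
down fz 1.11 [0.5124 0.126  0.0278]
t 13.7667
right opening 0.5502637923379217 finger 61.90965974761639 tcp [ 0.5073 -0.1051  0.0279]
f0 0.13 f1 -2.7 kg 0.288 opening 0.5482276779236059 t 17.9417
[(np.float64(0.0), np.float64(0.0), 0.0, np.float64(nan), 0), (np.float64(0.0), np.float64(0.0), 0.0, np.float64(nan), 0)]
  return _methods._mean(a, axis=axis, dtype=dtype,
  ret = ret.dtype.type(ret / rcount)
```

View pics/right_up.png

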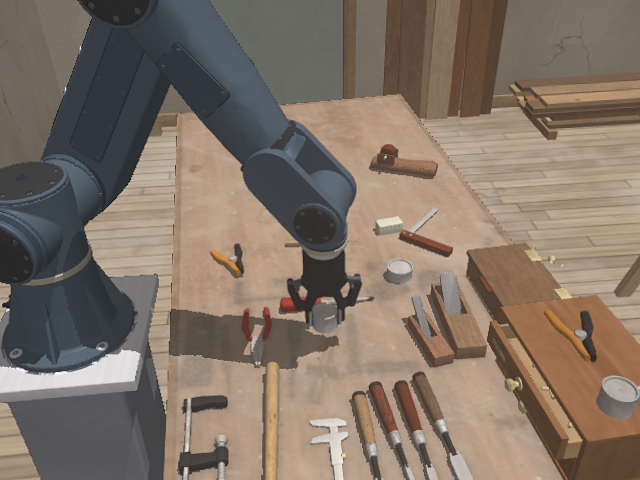

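The right tin is upright in the fingers at (325,315) and reads 0.29 kg, so the middle one is heaviest. I'll put the right tin back, move the arm clear and check all the places.

```bash
python3 - <<'E'
from h import *
put("right"); x,y=C["right"]; r.move_linear([x,y,.25],vel=.25)
r.move_to([.25,-.45,.3],Q)
for n in("side","top"):
    d=snap(n,n+"_chk")
    for o in tins(d,list(C.values())):print(n,o)
print(r.current_t())
E
```

```text
down fz 5.41 [ 0.5071 -0.1051  0.0279]
t 20.4667
side (np.float64(0.4898), np.float64(0.3235), 0.0293, np.float64(0.0383), 207)
side (np.float64(0.5125), np.float64(0.1297), 0.0274, np.float64(0.0376), 272)
side (np.float64(0.5074), np.float64(-0.1043), 0.0267, np.float64(0.0362), 390)
top (np.float64(0.4891), np.float64(0.3216), 0.0242, np.float64(0.0348), 385)
top (np.float64(0.5103), np.float64(0.1258), 0.0241, np.float64(0.0348), 415)
top (np.float64(0.5059), np.float64(-0.1049), 0.0252, np.float64(0.0347), 418)
22.7917
```

View pics/top_chk.png

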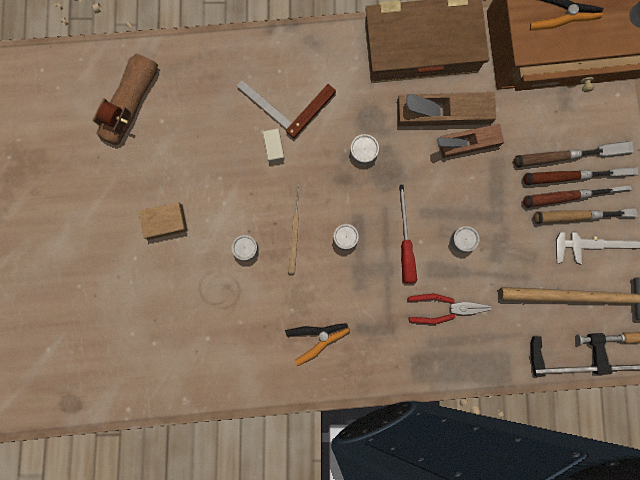

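All three tins are upright at (245,248), (345,237) and (466,239), each within about 1 mm of where it stood in the first top view, and the other things haven't moved. Next I'll lift the middle tin to 25 cm.

```bash
python3 - <<'E'
from h import *
x,y=C["middle"]; r.move_to([x,y,.25],Q)
lift("middle"); r.move_linear([x,y,.277],vel=.12); r.sleep(1)
print(np.round(r.current_tool_pos(),4),r.current_opening(),r.current_finger_force(),fz(),np.abs(r.current_qvel()).max(),r.current_t())
snap("side","final")
E
```

```text
middle opening 0.552461736396782 finger 62.334606600925326 tcp [0.5123 0.126  0.0278]
f0 -0.07 f1 -5.91 kg 0.595 opening 0.5515372590905814 t 28.8667
[0.512 0.126 0.277] 0.5470531806544838 62.38194074481726 -5.9 0.0008722370234319497 31.9
```

View pics/final.png

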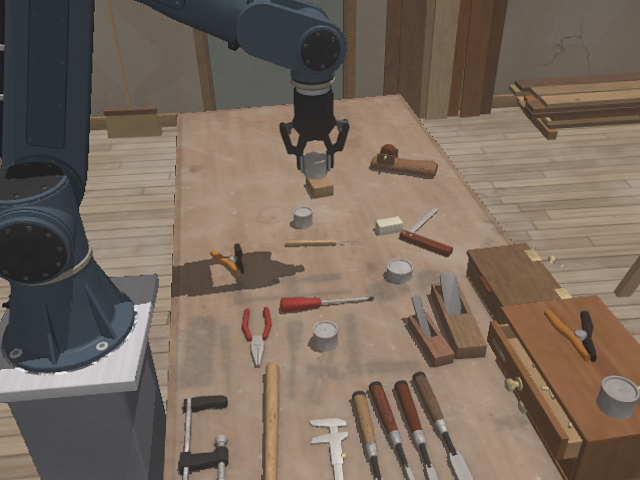

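The heavy tin is held upright and steady at (315,165), and the other two stand in their places at (303,217) and (325,336).

```bash
python3 -c "
from cell import r
print(r.hand_in())"
```

```text
the job is handed in; nothing more can be done
None
```

The middle tin is the heaviest (about 0.58 kg, against 0.23 kg left and 0.29 kg right); I handed the job in with it held upright and steady about 25 cm above the bench, and the other two standing in their places.

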